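# Roll the sleeve level with the pointers

### The job

Roll the big aluminium sleeve along the rubber strip of the drilling board by stroking across its top with your fingertips, in as many strokes as you like, until it stops level with the pair of brass pointers and square between them. It must roll, not slide, so touch it only on top: do not shove it from the side, pinch it or lift it; then take the hand away, leaving the sleeve at rest and the other things undisturbed.

Things in the scene. Friction and masses are not known exactly. Their poses are not given: they have to be found in the camera images.
- sleeve: bare aluminium sleeve, 60 mm diameter, 140 mm long, 0.55 to 0.95 kg, lying across the rubber strip. Origin at its very centre, 60 mm above the work surface (top at 90); y = its own axis, at the start parallel to the board's y; x and z turn as it rolls. Rolls sluggishly: let go at 50 mm/s it coasts about 3 mm and stays. Under a finger that does not slip it travels half as far as the finger.
- oil_hole (a point): small dark hole (8 mm) in the sleeve's round side, 55 mm from the middle towards its +y end. On top at the start; rolling the whole way without slipping leaves it on the lower half.
- board: wooden drilling board, 320 (x) by 380 (y) by 30 mm thick, fixed on the bench; origin under its centre, top 30 mm above the work surface. A dark rubber strip 170 mm wide, flush with the top, runs along x through the middle: the sleeve rolls along the board's x axis, towards +x or -x, wherever the pointers are.
- pointers: two fixed brass pointers facing each other across the strip, on steel feet 36 mm wide, 32 mm high. Origin midway between the points, on the board's top (axes as the board's); points at y = +85 and -85 mm, 26 mm above the board. The sleeve's axis must end over the line through both points, 70 to 125 mm from its start; its ends pass the points by about 15 mm.
- nut: bystander: loose hexagon nut, 42 mm across, 18 mm high, at a corner of the board; origin under its centre
- step_block: bystander: loose stepped clamp block, 48 by 26 by 40 mm high, at a corner of the board; origin under its centre
- paste_tin: bystander: loose upright tin, 44 mm diameter, 45 mm high, at a corner of the board; origin under its centre
- chuck_key: bystander: loose T-shaped chuck key lying flat, about 75 by 55 mm, 16 mm high, at a corner of the board; origin under its middle
- disc: bystander: loose white metal disc with holes, 130 mm diameter, 6 mm thick, on the bench to the right; origin under its centre
- brush: bystander: loose brush lying on the bench to the left
- wrench: bystander: loose wrench lying on the bench to the right
Not all that is in view belongs to the job. Leave any blue look-alike of the sleeve alone.

How it is judged:
By the outcome, as a careful person would: the job done as asked, in the order asked, and still so for the second after the job is handed in, with the robot touching nothing.
It also fails if it takes over 51 s, if anything falls off the work surface, if the arm or the gripper's body presses on something with over 40 N, if the wrist force passes 120 N, or if a joint passes its speed limit or range.

### The arm

A 7-joint arm with a two-finger parallel gripper is mounted at the origin on the work surface. World frame = base frame: x ahead of the robot, y to its left, z up, the work surface at z = 0. Lengths are in m, angles in rad, forces in N, time in s.
With the tool pointing down it reaches from about 0.425 to 0.925 m from the base axis. Payload 6.8 kg.
Tool frame: the origin (TCP) lies where the fingers leave the gripper's body, on its centre line; the fingertips stand 73 mm ahead of it and the grasp point (between the pads) lies 54 mm ahead of it; z points along the fingers, y is the direction in which the jaws open and shut (so a half turn about z gives the same grasp; the last joint's range is limited). The gripper opens to 85 mm and grips with 20 to 120 N. Pads are 22 mm wide; open, the fingers measure 114 mm over their backs; the gripper's body (76 mm by 85 mm) begins 54 mm behind the grasp point. The pads swing forward as they close: fully open they stand 13 mm farther back than shut.
Start: joints at [1.012, 0.477, 0.022, 1.555, -0.011, 1.109, -0.083], TCP at [0.294, -0.608, 0.304] pointing down, gripper open.
Joint ranges: [-2.96, 2.96], [-0.34, 2.1], [-1.41, 1.46], [0.24, 2.44], [-1.37, 4.51], [0.17, 1.92], [-2.96, 2.96]. Speed limits (rad/s): [2.39, 2.39, 3.14, 3.14, 3.14, 3.14, 3.14].

### API

Orientations are given as a rotation vector (axis times angle).
In Python, from bench import r gives the robot as it stands.
- The arm moves only by the shell command python3 -m handwheel 'ROWS' [FORCE]. ROWS is JSON, a list that holds one entry, the list of rows, each a list of 7 numbers: the shift along the world's x, y, z in m, then the turn, a rotation vector about the world's x, y, z in rad, then the finger opening in m, from 0 to 0.0854. A call has 1 to 10 rows; each row shifts and turns the commanded pose from where the row before left it; what a row does not reach is not made up. A row lasts 1/12 s, in which the tool goes at most 41.7 mm and 7.16 degrees, less where a joint would pass 70% of its speed; a pose out of reach is approached as far as the arm can. A call is refused whole if a number of a shift passes 0.0417 or a number of a turn 0.125, either way. A call with a gripper value outside its range is refused whole. The fingers move at their own pace and stop on an object; FORCE is the grip in N (left out, the last holds). Time passes only in rows, so rows that do not move let the fingers close. It gives the time, the measured TCP pose, the force and the opening at its end, in the units of the state.
- r.get_obs(): the state, without advancing time (a new reading comes with each control period).
- r.grab_frame(name): name is "side" or "top" or "wrist"; returns (picture, depth): 384x512x3 uint8, red, green, blue; 384x512 float32, m along the optical axis (not along the pixel's ray), 0 where there is no reading.
- r.get_calibration(name): a dict with "vertical_fov" (degrees; the focal length in pixels is half the picture's height over the tangent of half this angle, whatever the lens; pixels are square), "cx", "cy" (the principal point, pixels), "k1" (the pictures are not rectified: a ray, as slopes to the right and down, at radius r is drawn at 1 + k1 r^2 times it, then the intrinsics apply), "R" (3x3) and "t" (3): a world point X has camera coordinates R X + t; the wrist camera has in their place "T_tool_cam" (4x4, takes a point from camera to tool coordinates, whose origin is the TCP and whose axes are the flange's). Camera axes: x right, y down, z forward; pixel columns grow to the right and rows downward; lengths in m; the calibration is good to about 2 mm. A picture is of the moment at which its call begins: read the wrist's pose just before it. get_calibration takes no time and is no camera call.
- r.hand_in(): hands the job in, once; it reports no verdict.
Trained networks look in the newest picture that a camera, given by its name, has taken for a name from the list of things; names that differ only in an ending like _2 or _b are one class to them, and where a whole thing is asked for, a point or a joint stands for the part that bears it (a point fixed in the world has none). Each returns a list of dicts, best first, with "p" (0 to 1); they miss things now and then, are a little off and sometimes report something else, mostly with a low value. They report only what shows in the picture. A call takes as long as a camera call. They do not tell look-alikes from the thing itself.
- r.masks_of(label, camera): "pixels" (384x512 bool, what is visible of it) and "at" ([column, row] in pixels, amid what is visible of it).
The state is a dict: "clock": time; "joints": joint angles; "qvel": joint speeds; "tau": joint torques, N m; "tcp_pos": TCP position; "orientation": TCP orientation; "contact_force": force on the tool from outside, world axes, zero at the start; "moment": the same for the moment, N m; "grip_width": finger opening in m.
Only numpy, scipy, OpenCV 4.12 (cv2) and the standard library are available. Lean on these libraries where they do the work, as an engineer would, in place of code of your own. Each camera call takes 0.05 s, during which the arm holds its last target.

## Working session

There is one attempt and no reset: what is moved stays moved. The work goes in short steps, Python scripts to look and compute and a shell command to move; the robot and the scene stay as the last step left them, time stands still between calls to the robot, and variables do not carry over. Pictures are saved under pics/ and viewed, and the job is handed in when it is done.

```bash
ls; mkdir -p pics; python3 - <<'E'
from bench import r
import cv2,numpy as np
o=r.get_obs();print({k:np.round(v,3).tolist() for k,v in o.items()})
for c in("side","top"):
    im,d=r.grab_frame(c);cv2.imwrite(f"pics/{c}0.png",im[:,:,::-1]);k=r.get_calibration(c);print(c,k)
    np.savez(f"{c}0.npz",im=im,d=d)
    for n in("sleeve","oil_hole","board","pointers"):
        print(n,[(round(m["p"],2),np.round(m["at"]).tolist(),int(m["pixels"].sum())) for m in r.masks_of(n,c)][:4])
E
```

```text
pics
{'clock': 0.0, 'joints': [1.012, 0.478, 0.022, 1.556, -0.011, 1.109, -0.083], 'qvel': [0.001, -0.001, 0.0, 0.001, 0.0, -0.001, 0.0], 'tau': [0.001, -59.645, 1.608, -28.12, 0.012, 0.009, -0.0], 'tcp_pos': [0.294, -0.607, 0.303], 'orientation': [-3.06, -0.702, 0.001], 'contact_force': [-0.899, -0.058, 0.376], 'moment': [-0.044, -0.011, 0.027], 'grip_width': 0.085}
side {'vertical_fov': 51.58131737409888, 'cx': 256.04294700944064, 'cy': 192.15236159588764, 'k1': -0.025332581285234714, 'R': array([[-0.99010319, -0.14007553,  0.00863218],
       [-0.09381734,  0.61488023, -0.78302019],
       [ 0.10437421, -0.77608064, -0.62193639]]), 't': array([0.57797491, 0.11724147, 1.14042497])}
sleeve [(0.86, [224.0, 302.0], 1564), (0.68, [238.0, 202.0], 856), (0.67, [218.0, 176.0], 144)]
oil_hole [(0.67, [224.0, 298.0], 1710), (0.63, [236.0, 204.0], 808)]
board [(0.69, [257.0, 227.0], 8639)]
pointers [(0.87, [277.0, 228.0], 273), (0.48, [236.0, 206.0], 857)]
top {'vertical_fov': 56.8936319157437, 'cx': 260.35319696383783, 'cy': 196.70218875503807, 'k1': 0.03011879709183078, 'R': array([[ 3.09356906e-03, -9.99995155e-01, -3.45312681e-04],
       [-9.94771138e-01, -3.04215707e-03, -1.02083931e-01],
       [ 1.02082386e-01,  6.59310780e-04, -9.94775729e-01]]), 't': array([-0.01499664,  0.56694474,  1.04472868])}
sleeve [(0.91, [249.0, 169.0], 903), (0.89, [140.0, 185.0], 1038)]
oil_hole [(0.79, [246.0, 171.0], 978), (0.66, [142.0, 184.0], 1078)]
board [(0.96, [252.0, 195.0], 11140)]
pointers [(0.74, [287.0, 208.0], 231)]
```

```bash
python3 - <<'E'
import cv2
a=cv2.imread("pics/top0.png")[100:290,130:380];cv2.imwrite("pics/top0c.png",cv2.resize(a,None,fx=3.1,fy=3.1,interpolation=cv2.INTER_CUBIC))
a=cv2.imread("pics/side0.png")[140:330,140:390];cv2.imwrite("pics/side0c.png",cv2.resize(a,None,fx=3.1,fy=3.1,interpolation=cv2.INTER_CUBIC))
E
```

```text
(no output)
```

View pics/top0.png

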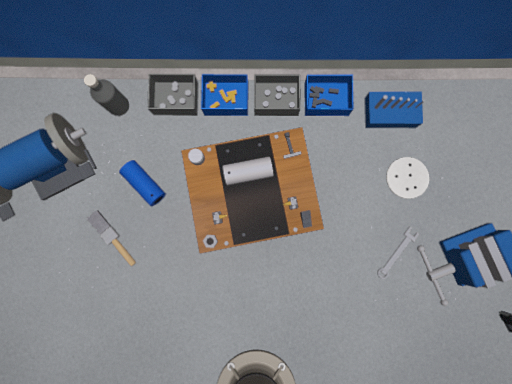

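View pics/top0c.png

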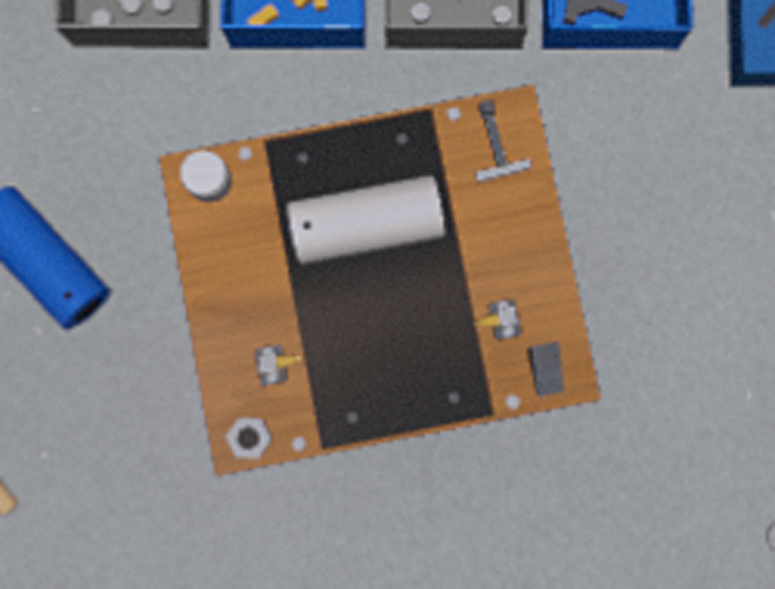

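View pics/side0c.png

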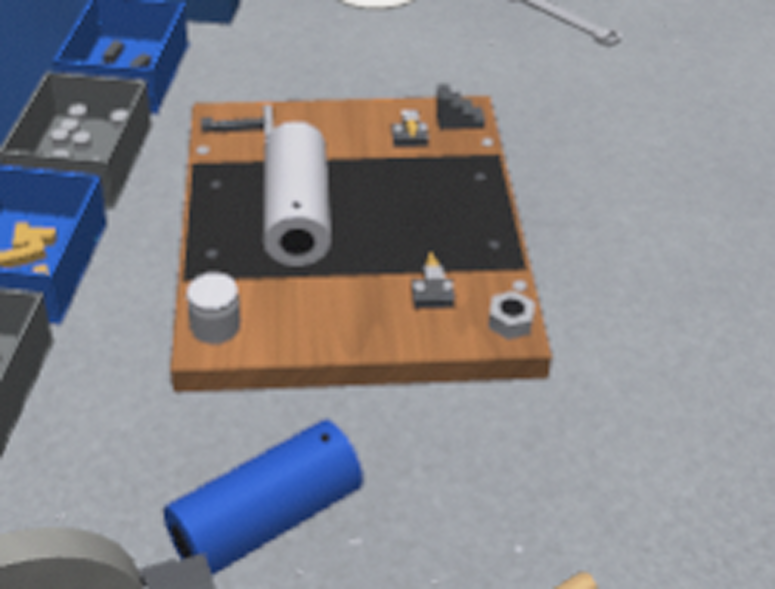

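The bare aluminium sleeve is at about (248,171) in the top view, lying across the dark strip with its oil hole at (229,172). The blue cylinder at (142,184) is the look-alike, off the board, so I leave it. The brass tips are at about (227,215) and (287,204).

```bash
cat > h.py <<'E'
import numpy as np,cv2
from bench import r
def cal(c):
    k=r.get_calibration(c);f=192/np.tan(np.radians(k["vertical_fov"])/2);return k,f
def rays(c,uv):
    k,f=cal(c);uv=np.atleast_2d(np.array(uv,float))
    d=(uv-[k["cx"],k["cy"]])/f;s=d.copy()
    for _ in range(20): s=d/(1+k["k1"]*(s**2).sum(1,keepdims=True))
    return np.c_[s,np.ones(len(s))]
def atz(c,uv,z,T=None):
    k,f=cal(c);s=rays(c,uv)
    R,t=(k["R"],k["t"]) if T is None else (T[:3,:3].T,-T[:3,:3].T@T[:3,3])
    C=-R.T@t;D=s@R
    return C+D*((z-C[2])/D[:,2])[:,None]
def proj(c,X):
    k,f=cal(c);X=np.atleast_2d(X)@k["R"].T+k["t"];s=X[:,:2]/X[:,2:]
    return s*(1+k["k1"]*(s**2).sum(1,keepdims=True))*f+[k["cx"],k["cy"]]
def two(uvs):  # triangulate {cam:uv}
    A=[];b=[]
    for c,uv in uvs.items():
        k,f=cal(c);C=-k["R"].T@k["t"];d=(rays(c,uv)@k["R"])[0];d/=np.linalg.norm(d);P=np.eye(3)-np.outer(d,d);A.append(P);b.append(P@C)
    x=np.linalg.lstsq(np.vstack(A),np.hstack(b),rcond=None)[0];return x
def topc(u,v): return [130+(u+.5)/3.1-.5,100+(v+.5)/3.1-.5]
def sidec(u,v): return [140+(u+.5)/3.1-.5,140+(v+.5)/3.1-.5]
E
python3 - <<'E'
from h import *
im=np.load("top0.npz")["im"]
# board corners in top crop
c=[topc(*p) for p in [(161,157),(534,86),(600,400),(215,475)]]
P=atz("top",c,0.03)[:,:2];print("corners",P.round(4))
print([np.linalg.norm(P[i]-P[(i+1)%4]).round(4) for i in range(4)])
ctr=P.mean(0);ax=(P[0]+P[1]-P[2]-P[3]);ay=(P[0]+P[3]-P[1]-P[2]);print(ctr,np.degrees(np.arctan2(ax[1],ax[0])),np.degrees(np.arctan2(-ay[0],ay[1])))
t=atz("top",[topc(301,359),topc(477,323)],0.056);print("tips top",t.round(4),np.linalg.norm(t[0]-t[1]))
print("tips tri",two({"top":topc(301,359),"side":sidec(431,253)}).round(4),two({"top":topc(477,323),"side":sidec(411,136)}).round(4))
# sleeve mask via depth/brightness
for lab in ["sleeve"]:
    r.grab_frame("top");m=r.masks_of(lab,"top");
    for q in m:
        if abs(q["at"][0]-248)<15: 
            print(q["p"],cv2.minAreaRect(np.argwhere(q["pixels"])[:,::-1].astype(np.float32)))
cs=[topc(*p) for p in [(288,204),(434,177),(445,236),(301,263)]]
S=atz("top",cs,0.06);print("sleeve sil",S.round(4),S.mean(0))
d=S[0]+S[3]-S[1]-S[2];print(np.degrees(np.arctan2(-d[0],d[1])))
print("hole",two({"top":topc(307,225),"side":sidec(296,205)}).round(4),atz("top",topc(307,225),.09))
# depth points of the sleeve
for cam in("top","side"):
    z=np.load(cam+"0.npz");D=z["d"];k,f=cal(cam)
    v,u=np.mgrid[:384,:512];s=rays(cam,np.c_[u.ravel(),v.ravel()])
    X=(s*D.reshape(-1,1)-k["t"])@k["R"];ok=(D.ravel()>0)
    X=X[ok]
    rel=X[:,:2]-S.mean(0)[:2]
    w=(X[:,2]>.07)&(np.linalg.norm(rel,axis=1)<.09)
    Q=X[w];print(cam,w.sum(),Q.mean(0),Q[:,2].max());
    a=cv2.minAreaRect(Q[:,:2].astype(np.float32));print(a)
E
```

```text
corners [[ 0.709   0.2284]
 [ 0.7821 -0.1408]
 [ 0.4711 -0.2018]
 [ 0.3984  0.1686]]
[np.float64(0.3763), np.float64(0.3169), np.float64(0.3775), np.float64(0.3163)]
[0.59014406 0.01359474] 10.996594854890041 11.159848278037328
tips top [[ 0.5085  0.0852  0.056 ]
 [ 0.5432 -0.0816  0.056 ]] 0.1704090452904764
tips tri [0.5089 0.0855 0.0534] [ 0.5443 -0.0817  0.0542]
0.9 ((247.40386962890625, 170.01922607421875), (20.592193603515625, 49.02903366088867), 78.69007110595703)
sleeve sil [[ 0.6566  0.0991  0.06  ]
 [ 0.6833 -0.0406  0.06  ]
 [ 0.6261 -0.0511  0.06  ]
 [ 0.5997  0.086   0.06  ]] [0.64145394 0.0233514  0.06      ]
10.867415145621552
hole [0.6315 0.0782 0.0877] [[0.63116963 0.07798055 0.09      ]]
top 919 [0.63932726 0.02351961 0.08549202] 0.09592216375745917
((0.6414474844932556, 0.02374693751335144), (0.05755634233355522, 0.1394960582256317), 11.28658390045166)
side 652 [0.63839999 0.03772079 0.08266161] 0.0924029360404488
((0.6398467421531677, 0.02772378921508789), (0.05507277324795723, 0.1448618322610855), 11.50842571258545)
```

```bash
cat >> h.py <<'E'
from scipy.spatial.transform import Rotation as Ro
TH=np.radians(11.1);E=np.array([np.cos(TH),np.sin(TH)]);N=np.array([-E[1],E[0]])
SL=np.array([.6405,.0235]);PT=np.array([.5262,.0018])
def st():
    o=r.get_obs();R=Ro.from_rotvec(o["orientation"]).as_matrix();p=o["tcp_pos"]
    y=R[:,1];a=np.degrees(np.arctan2(y[1],y[0]));
    e=(TH*180/np.pi+90-a+90)%180-90
    tip=p+.073*R[:,2]
    print("t",round(o["clock"],2),"tcp",p.round(4),"jawyaw",a.round(2),"need turn deg",e.round(2),"rad",np.radians(e).round(4),"tilt z",R[:,2].round(4),"F",np.round(o["contact_force"],2),"w",o["grip_width"],"j",np.round(o["joints"],2))
    print("tip(73) rel pointer: along",((tip[:2]-PT)@E).round(4),"lat",((tip[:2]-PT)@N).round(4),"z",tip[2].round(4), "sleeve0 along",((SL-PT)@E).round(4))
E
python3 - <<'E'
from h import *
st()
E
```

```text
t 0.6 tcp [ 0.2941 -0.6076  0.3039] jawyaw -64.17 need turn deg -14.73 rad -0.257 tilt z [ 0. -0. -1.] F [-0.29  0.17  0.11] w 0.08516875014288708 j [ 1.01  0.48  0.02  1.56 -0.01  1.11 -0.08]
tip(73) rel pointer: along -0.3451 lat -0.5533 z 0.2309 sleeve0 along 0.1163
```

```bash
python3 -m handwheel '[[[0.0178,0.0317,0,0,0,-0.0129,0.06],[0.0178,0.0317,0,0,0,-0.0129,0.06],[0.0178,0.0317,0,0,0,-0.0129,0.06],[0.0178,0.0317,0,0,0,-0.0129,0.06],[0.0178,0.0317,0,0,0,-0.0129,0.06],[0.0178,0.0317,0,0,0,-0.0129,0.06],[0.0178,0.0317,0,0,0,-0.0129,0.06],[0.0178,0.0317,0,0,0,-0.0129,0.06],[0.0178,0.0317,0,0,0,-0.0129,0.06],[0.0178,0.0317,0,0,0,-0.0129,0.06]]]' 100; python3 -c "from h import *;st()"
```

```text
clock: 1.43
tcp_pos: [0.4727, -0.289, 0.3043]
orientation: [3.101, 0.502, 0.001]
contact_force: [1.9, 0.2, 0.9]
grip_width: 0.0598
t 1.43 tcp [ 0.4727 -0.289   0.3043] jawyaw -71.61 need turn deg -7.29 rad -0.1273 tilt z [ 6.e-04 -4.e-04 -1.e+00] F [1.86 0.22 0.91] w 0.05981042827887215 j [ 0.52  0.28 -0.1   1.84  0.03  1.02 -0.84]
tip(73) rel pointer: along -0.1084 lat -0.2751 z 0.2313 sleeve0 along 0.1163
```

```bash
python3 -m handwheel '[[[0.0176,0.0315,0,0,0,-0.0127,0.06],[0.0176,0.0315,0,0,0,-0.0127,0.06],[0.0176,0.0315,0,0,0,-0.0127,0.06],[0.0176,0.0315,0,0,0,-0.0127,0.06],[0.0176,0.0315,-0.005,0,0,-0.0127,0.06],[0.0176,0.0315,-0.015,0,0,-0.0127,0.06],[0.0176,0.0315,-0.02,0,0,-0.0127,0.06],[0.0176,0.0315,-0.025,0,0,-0.0127,0.06],[0.0176,0.0315,-0.025,0,0,-0.0127,0.06],[0.0176,0.0315,-0.022,0,0,-0.0127,0.06]]]'; python3 -m handwheel '[[[0,0,0,0,0,0,0.06],[0,0,0,0,0,0,0.06]]]';python3 - <<'E'
from h import *
st()
for c in("wrist","side"):
    im,d=r.grab_frame(c);cv2.imwrite(f"pics/{c}1.png",im[:,:,::-1])
    if c=="side": cv2.imwrite("pics/side1c.png",cv2.resize(im[100:290,140:390,::-1],None,fx=3.1,fy=3.1,interpolation=cv2.INTER_CUBIC))
E
```

```text
clock: 2.27
tcp_pos: [0.6465, 0.0219, 0.1936]
orientation: [3.127, 0.304, -0.0]
contact_force: [-0.4, -0.3, -0.1]
grip_width: 0.0597
clock: 2.43
tcp_pos: [0.6457, 0.024, 0.1928]
orientation: [-3.125, -0.313, 0.005]
contact_force: [0.5, -0.7, 0.6]
grip_width: 0.0596
t 2.43 tcp [0.6457 0.024  0.1928] jawyaw -78.56 need turn deg -0.34 rad -0.0059 tilt z [-0.0031  0.0011 -1.    ] F [ 0.5  -0.69  0.63] w 0.05964740584659593 j [-0.    0.55 -0.18  1.71  0.12  0.89 -1.6 ]
tip(73) rel pointer: along 0.1214 lat -0.0011 z 0.1198 sleeve0 along 0.1163
```

View pics/side1c.png

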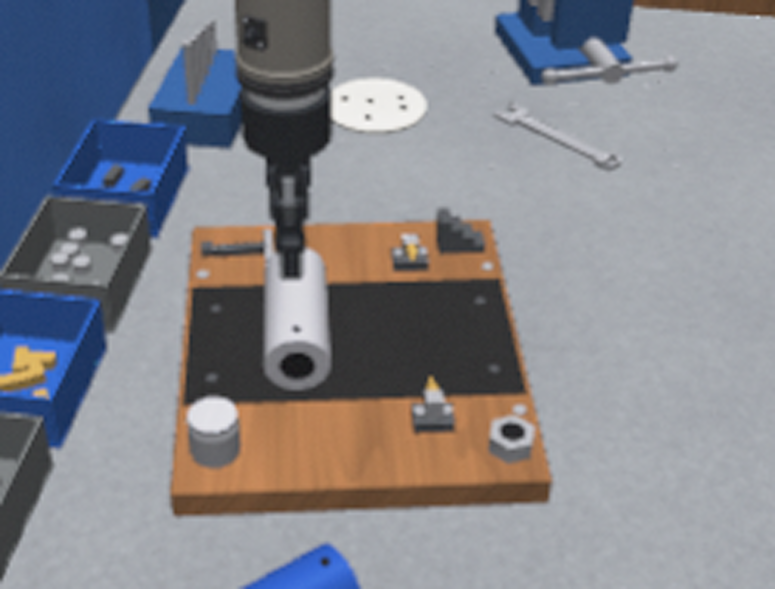

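View pics/wrist1.png

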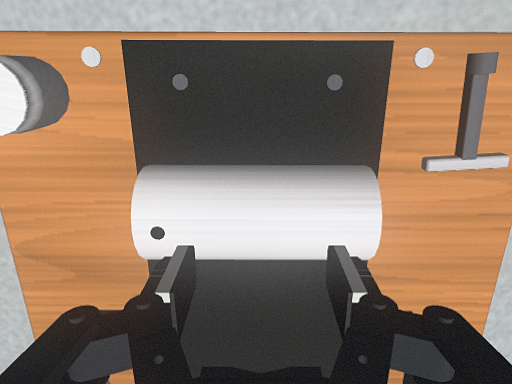

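The wrist view shows the fingers symmetric over the sleeve, with their jaw line parallel to its axis. Next I go down to the contact gently.

```bash
python3 -m handwheel '[[[0.003,0.001,-0.012,0.0,0.0,-0.005,0.06],[0,0,-0.008,0,0,0,0.06],[0,0,-0.005,0,0,0,0.06],[0,0,0,0,0,0,0.06]]]'; python3 -c "from h import *;st()"; python3 -m handwheel '[[[0,0,-0.002,0,0,0,0.06],[0,0,-0.002,0,0,0,0.06]]]';  python3 -m handwheel '[[[0,0,-0.002,0,0,0,0.06],[0,0,0,0,0,0,0.06]]]'
```

```text
clock: 2.87
tcp_pos: [0.648, 0.0208, 0.1682]
orientation: [3.127, 0.296, -0.004]
contact_force: [-0.2, -0.2, 0.0]
grip_width: 0.0599
t 2.87 tcp [0.648  0.0208 0.1682] jawyaw -79.19 need turn deg 0.29 rad 0.0051 tilt z [-2.6e-03 -5.0e-04 -1.0e+00] F [-0.18 -0.16  0.02] w 0.05985784508801721 j [-0.    0.59 -0.17  1.72  0.13  0.85 -1.62]
tip(73) rel pointer: along 0.123 lat -0.0049 z 0.0952 sleeve0 along 0.1163
clock: 3.03
tcp_pos: [0.6492, 0.0215, 0.1659]
orientation: [3.127, 0.297, 0.001]
contact_force: [0.7, -0.2, -0.8]
grip_width: 0.06
clock: 3.2
tcp_pos: [0.6489, 0.0217, 0.1635]
orientation: [3.127, 0.298, -0.0]
contact_force: [0.8, 0.1, -1.0]
grip_width: 0.0601
```

```bash
for i in 1 ; do python3 -m handwheel '[[[0,0,-0.0015,0,0,0,0.06],[0,0,0,0,0,0,0.06]]]';  python3 -m handwheel '[[[0,0,-0.0015,0,0,0,0.06],[0,0,0,0,0,0,0.06]]]'; done
```

```text
clock: 3.37
tcp_pos: [0.649, 0.0218, 0.1622]
orientation: [3.127, 0.298, -0.0]
contact_force: [-0.8, -0.1, -0.1]
grip_width: 0.0601
clock: 3.53
tcp_pos: [0.649, 0.0218, 0.1606]
orientation: [3.127, 0.298, -0.0]
contact_force: [0.3, -0.3, 1.5]
grip_width: 0.0598
```

```bash
python3 -m handwheel '[[[0,0,-0.0015,0,0,0,0.06],[0,0,0,0,0,0,0.06]]]';  python3 -m handwheel '[[[0,0,-0.001,0,0,0,0.06],[0,0,0,0,0,0,0.06]]]'; python3 -c "from h import *;st()"
```

```text
clock: 3.7
tcp_pos: [0.649, 0.0218, 0.159]
orientation: [3.127, 0.298, -0.0]
contact_force: [0.2, -0.6, 0.5]
grip_width: 0.0599
clock: 3.87
tcp_pos: [0.649, 0.0218, 0.1581]
orientation: [3.127, 0.298, -0.0]
contact_force: [-0.6, -1.5, -0.4]
grip_width: 0.0602
t 3.87 tcp [0.649  0.0218 0.1581] jawyaw -79.12 need turn deg 0.22 rad 0.0039 tilt z [-2.e-04 -1.e-04 -1.e+00] F [-0.56 -1.46 -0.43] w 0.06021710970587701 j [-0.01  0.6  -0.17  1.72  0.13  0.83 -1.62]
tip(73) rel pointer: along 0.1243 lat -0.0041 z 0.0851 sleeve0 along 0.1163
```

```bash
python3 -m handwheel '[[[-0.0008,0.004,-0.001,0,0,0,0.06],[0,0,0,0,0,0,0.06]]]';  python3 -m handwheel '[[[0,0,-0.001,0,0,0,0.06],[0,0,0,0,0,0,0.06]]]'; python3 -m handwheel '[[[0,0,-0.001,0,0,0,0.06],[0,0,0,0,0,0,0.06]]]'; python3 -c "from h import *;st()"
```

```text
clock: 4.03
tcp_pos: [0.6486, 0.026, 0.1576]
orientation: [3.127, 0.298, 0.002]
contact_force: [-0.1, -0.2, 1.5]
grip_width: 0.0601
clock: 4.2
tcp_pos: [0.6494, 0.0261, 0.1575]
orientation: [-3.127, -0.298, -0.005]
contact_force: [0.2, -0.5, 6.6]
grip_width: 0.0606
clock: 4.37
tcp_pos: [0.6501, 0.0262, 0.1575]
orientation: [-3.127, -0.298, -0.008]
contact_force: [0.7, -1.2, 10.4]
grip_width: 0.0603
t 4.37 tcp [0.6501 0.0262 0.1575] jawyaw -79.12 need turn deg 0.22 rad 0.0039 tilt z [ 4.8e-03  7.0e-04 -1.0e+00] F [ 0.73 -1.15 10.42] w 0.06033331995888198 j [-0.01  0.6  -0.17  1.72  0.13  0.82 -1.63]
tip(73) rel pointer: along 0.1266 lat 0.0001 z 0.0845 sleeve0 along 0.1163
```

```bash
python3 -m handwheel '[[[-0.002,-0.0004,0,0,0,0,0.06],[-0.0039,-0.0008,0,0,0,0,0.06],[-0.0039,-0.0008,0,0,0,0,0.06],[-0.0039,-0.0008,0,0,0,0,0.06],[-0.0039,-0.0008,0,0,0,0,0.06],[-0.0039,-0.0008,0,0,0,0,0.06],[-0.0039,-0.0008,0,0,0,0,0.06],[-0.0039,-0.0007,0,0,0,0,0.06],[-0.002,-0.0004,0,0,0,0,0.06],[0,0,0,0,0,0,0.06]]]'; python3 - <<'E'
from h import *
st()
im,d=r.grab_frame("side");cv2.imwrite("pics/side2c.png",cv2.resize(im[100:290,140:390,::-1],None,fx=3.1,fy=3.1,interpolation=cv2.INTER_CUBIC))
E
```

```text
clock: 5.2
tcp_pos: [0.6181, 0.0198, 0.1572]
orientation: [-3.127, -0.298, -0.006]
contact_force: [-0.9, -0.2, 10.6]
grip_width: 0.0599
t 5.2 tcp [0.6181 0.0198 0.1572] jawyaw -79.13 need turn deg 0.23 rad 0.004 tilt z [ 3.8e-03  6.0e-04 -1.0e+00] F [-0.87 -0.23 10.64] w 0.05992589419416873 j [-0.    0.56 -0.18  1.81  0.13  0.79 -1.63]
tip(73) rel pointer: along 0.0939 lat -0.0 z 0.0842 sleeve0 along 0.1163
```

View pics/side2c.png

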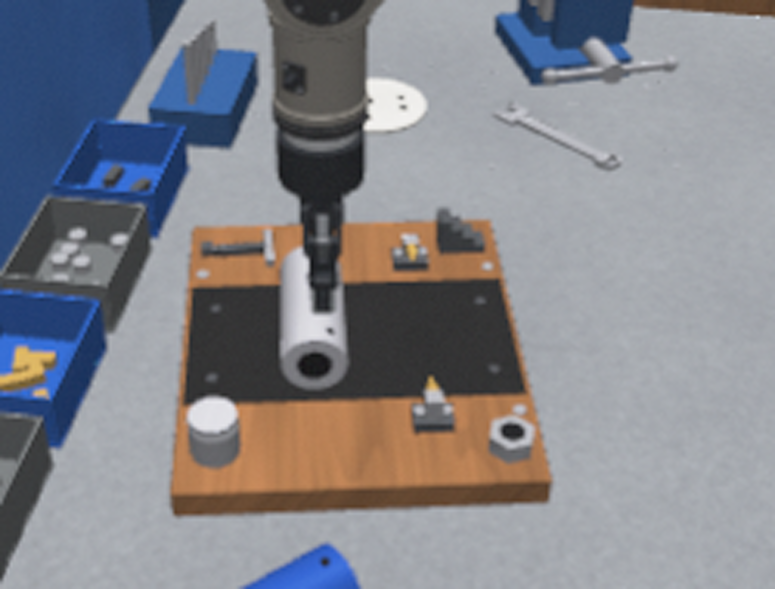

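```bash
python3 -m handwheel '[[[0,0,0.006,0,0,0,0.06],[0,0,0.006,0,0,0,0.06],[0.0076,0.0015,0,0,0,0,0.06],[0.0076,0.0015,0,0,0,0,0.06],[0,0,0,0,0,0,0.06],[0,0,-0.005,0,0,0,0.06],[0,0,-0.004,0,0,0,0.06],[0,0,-0.002,0,0,0,0.06],[0,0,-0.001,0,0,0,0.06],[0,0,0,0,0,0,0.06]]]'; python3 -c "from h import *;st()"
```

```text
clock: 6.08
tcp_pos: [0.6343, 0.023, 0.1574]
orientation: [-3.127, -0.298, -0.008]
contact_force: [-0.3, 0.3, 13.8]
grip_width: 0.0601
t 6.08 tcp [0.6343 0.023  0.1574] jawyaw -79.12 need turn deg 0.22 rad 0.0039 tilt z [ 5.3e-03  8.0e-04 -1.0e+00] F [-0.3   0.32 13.78] w 0.060052482725013824 j [-0.01  0.58 -0.17  1.77  0.13  0.8  -1.63]
tip(73) rel pointer: along 0.1105 lat -0.0 z 0.0844 sleeve0 along 0.1163
```

```bash
python3 -m handwheel '[[[-0.002,-0.0004,0,0,0,0,0.06],[-0.0044,-0.0009,0,0,0,0,0.06],[-0.0044,-0.0009,0,0,0,0,0.06],[-0.0044,-0.0009,0,0,0,0,0.06],[-0.0044,-0.0008,0,0,0,0,0.06],[-0.0044,-0.0009,0,0,0,0,0.06],[-0.0044,-0.0008,0,0,0,0,0.06],[-0.0044,-0.0008,0,0,0,0,0.06],[-0.0025,-0.0004,0,0,0,0,0.06],[0,0,0,0,0,0,0.06]]]'; python3 - <<'E'
from h import *
st()
im,d=r.grab_frame("side");cv2.imwrite("pics/side3c.png",cv2.resize(im[100:290,140:390,::-1],None,fx=3.1,fy=3.1,interpolation=cv2.INTER_CUBIC))
E
```

```text
clock: 6.92
tcp_pos: [0.5976, 0.0157, 0.1568]
orientation: [3.127, 0.297, 0.004]
contact_force: [-1.1, -0.4, 13.4]
grip_width: 0.0602
t 6.92 tcp [0.5976 0.0157 0.1568] jawyaw -79.14 need turn deg 0.24 rad 0.0042 tilt z [ 2.8e-03  2.0e-04 -1.0e+00] F [-1.12 -0.35 13.35] w 0.060245177066096736 j [ 0.01  0.53 -0.18  1.86  0.13  0.76 -1.63]
tip(73) rel pointer: along 0.0729 lat -0.0001 z 0.0838 sleeve0 along 0.1163
```

View pics/side3c.png

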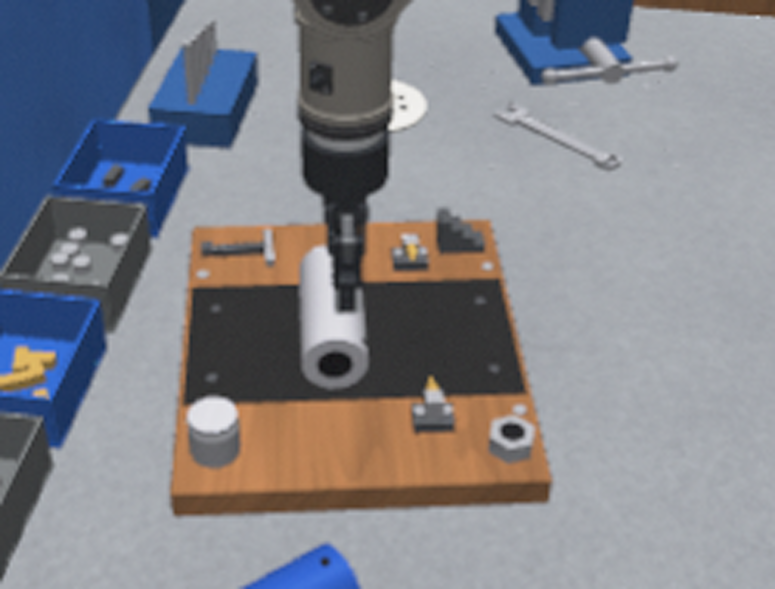

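```bash
python3 -m handwheel '[[[0,0,0.006,0,0,0,0.06],[0,0,0.006,0,0,0,0.06],[0.0086,0.0017,0,0,0,0,0.06],[0.0086,0.0017,0,0,0,0,0.06],[0,0,0,0,0,0,0.06],[0,0,-0.005,0,0,0,0.06],[0,0,-0.004,0,0,0,0.06],[0,0,-0.002,0,0,0,0.06],[0,0,-0.001,0,0,0,0.06],[0,0,0,0,0,0,0.06]]]'; python3 -c "from h import *;st()"
```

```text
clock: 7.8
tcp_pos: [0.6162, 0.0196, 0.1574]
orientation: [-3.127, -0.298, -0.009]
contact_force: [-0.5, 1.1, 15.3]
grip_width: 0.0598
t 7.8 tcp [0.6162 0.0196 0.1574] jawyaw -79.13 need turn deg 0.23 rad 0.0039 tilt z [ 5.4e-03  8.0e-04 -1.0e+00] F [-0.48  1.05 15.31] w 0.059764791713274645 j [-0.    0.55 -0.18  1.81  0.13  0.78 -1.63]
tip(73) rel pointer: along 0.0922 lat 0.0001 z 0.0844 sleeve0 along 0.1163
```

```bash
python3 -m handwheel '[[[-0.002,-0.0004,0,0,0,0,0.06],[-0.0044,-0.0009,0,0,0,0,0.06],[-0.0044,-0.0009,0,0,0,0,0.06],[-0.0044,-0.0009,0,0,0,0,0.06],[-0.0044,-0.0008,0,0,0,0,0.06],[-0.0044,-0.0009,0,0,0,0,0.06],[-0.0044,-0.0008,0,0,0,0,0.06],[-0.0044,-0.0008,0,0,0,0,0.06],[-0.0025,-0.0004,0,0,0,0,0.06],[0,0,0,0,0,0,0.06]]]'; python3 - <<'E'
from h import *
st()
im,d=r.grab_frame("side");cv2.imwrite("pics/side4c.png",cv2.resize(im[100:290,140:390,::-1],None,fx=3.1,fy=3.1,interpolation=cv2.INTER_CUBIC))
E
```

```text
clock: 8.63
tcp_pos: [0.5794, 0.0123, 0.1567]
orientation: [3.127, 0.297, 0.004]
contact_force: [-2.1, -0.5, 13.3]
grip_width: 0.0598
t 8.63 tcp [0.5794 0.0123 0.1567] jawyaw -79.14 need turn deg 0.24 rad 0.0042 tilt z [ 2.8e-03  1.0e-04 -1.0e+00] F [-2.12 -0.5  13.3 ] w 0.059795832110624836 j [ 0.01  0.51 -0.18  1.9   0.13  0.74 -1.62]
tip(73) rel pointer: along 0.0544 lat 0.0 z 0.0837 sleeve0 along 0.1163
```

View pics/side4c.png

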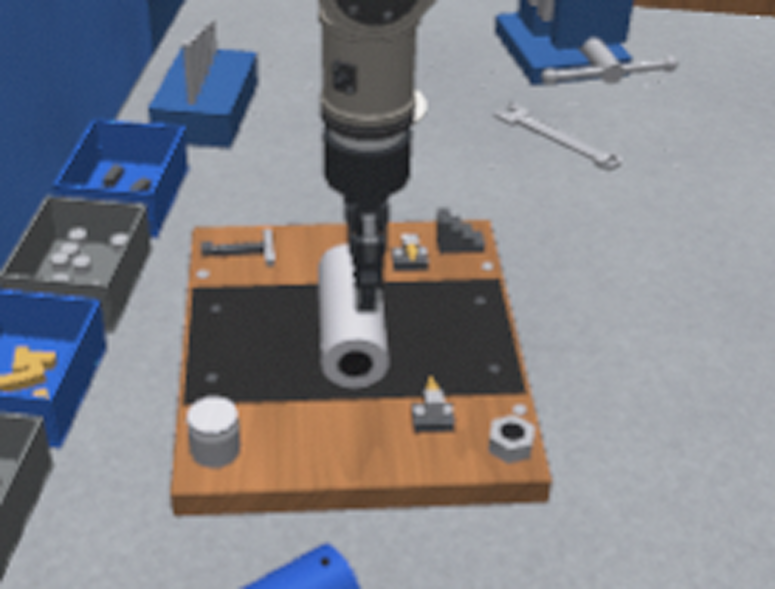

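```bash
python3 -m handwheel '[[[0,0,0.006,0,0,0,0.06],[0,0,0.006,0,0,0,0.06],[0.0086,0.0017,0,0,0,0,0.06],[0.0086,0.0017,0,0,0,0,0.06],[0,0,0,0,0,0,0.06],[0,0,-0.005,0,0,0,0.06],[0,0,-0.004,0,0,0,0.06],[0,0,-0.002,0,0,0,0.06],[0,0,-0.001,0,0,0,0.06],[0,0,0,0,0,0,0.06]]]'; python3 -c "from h import *;st()"
```

```text
clock: 9.52
tcp_pos: [0.5982, 0.0162, 0.1574]
orientation: [-3.127, -0.298, -0.009]
contact_force: [0.4, 0.9, 14.4]
grip_width: 0.0599
t 9.52 tcp [0.5982 0.0162 0.1574] jawyaw -79.12 need turn deg 0.22 rad 0.0039 tilt z [ 5.6e-03  8.0e-04 -1.0e+00] F [ 0.36  0.86 14.4 ] w 0.05992248202564328 j [ 0.01  0.53 -0.18  1.86  0.13  0.76 -1.63]
tip(73) rel pointer: along 0.0739 lat 0.0002 z 0.0844 sleeve0 along 0.1163
```

```bash
python3 -m handwheel '[[[-0.002,-0.0004,0,0,0,0,0.06],[-0.0044,-0.0009,0,0,0,0,0.06],[-0.0044,-0.0009,0,0,0,0,0.06],[-0.0044,-0.0009,0,0,0,0,0.06],[-0.0044,-0.0008,0,0,0,0,0.06],[-0.0044,-0.0009,0,0,0,0,0.06],[-0.0044,-0.0008,0,0,0,0,0.06],[-0.0044,-0.0008,0,0,0,0,0.06],[-0.0025,-0.0004,0,0,0,0,0.06],[0,0,0,0,0,0,0.06]]]'; python3 - <<'E'
from h import *
st()
im,d=r.grab_frame("wrist");cv2.imwrite("pics/wrist5.png",im[:,:,::-1])
im,d=r.grab_frame("side");cv2.imwrite("pics/side5c.png",cv2.resize(im[100:290,140:390,::-1],None,fx=3.1,fy=3.1,interpolation=cv2.INTER_CUBIC))
E
```

```text
clock: 10.35
tcp_pos: [0.5613, 0.0089, 0.1566]
orientation: [3.127, 0.297, 0.004]
contact_force: [-1.6, 0.6, 14.4]
grip_width: 0.06
t 10.35 tcp [0.5613 0.0089 0.1566] jawyaw -79.14 need turn deg 0.24 rad 0.0042 tilt z [ 0.0026  0.     -1.    ] F [-1.57  0.59 14.41] w 0.05996983029695762 j [ 0.02  0.48 -0.18  1.94  0.13  0.72 -1.62]
tip(73) rel pointer: along 0.0359 lat 0.0001 z 0.0836 sleeve0 along 0.1163
```

View pics/side5c.png

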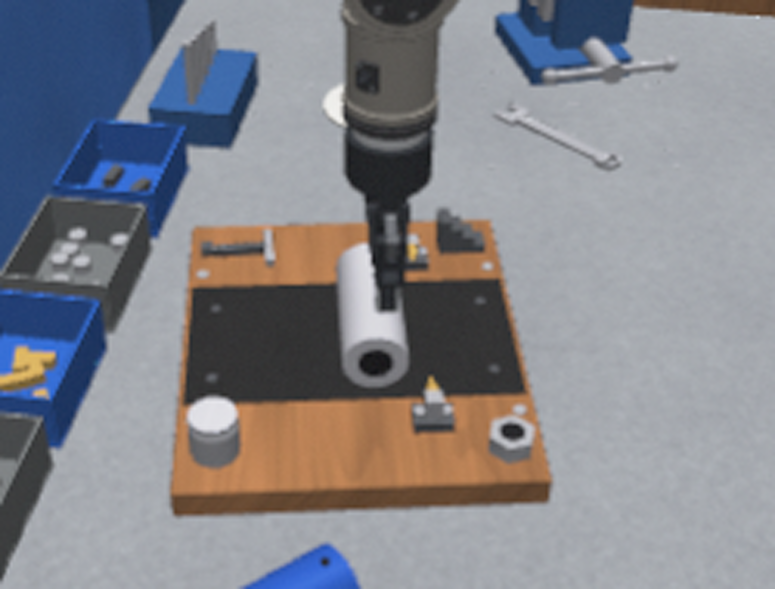

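View pics/wrist5.png

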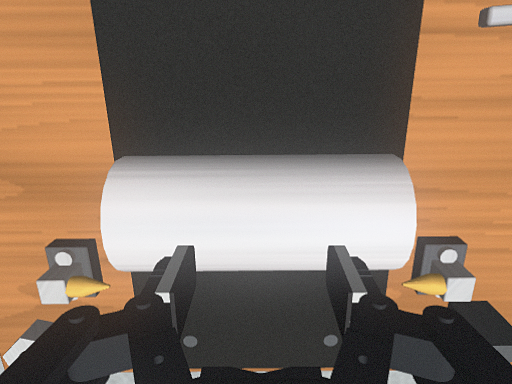

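```bash
python3 -m handwheel '[[[0,0,0.006,0,0,0,0.06],[0,0,0.006,0,0,0,0.06],[0.0086,0.0017,0,0,0,0,0.06],[0.0086,0.0017,0,0,0,0,0.06],[0,0,0,0,0,0,0.06],[0,0,-0.005,0,0,0,0.06],[0,0,-0.004,0,0,0,0.06],[0,0,-0.002,0,0,0,0.06],[0,0,-0.001,0,0,0,0.06],[0,0,0,0,0,0,0.06]]]'; python3 -c "from h import *;st()"
```

```text
clock: 11.28
tcp_pos: [0.5802, 0.0128, 0.1573]
orientation: [-3.127, -0.298, -0.009]
contact_force: [0.5, 0.3, 16.3]
grip_width: 0.06
t 11.28 tcp [0.5802 0.0128 0.1573] jawyaw -79.12 need turn deg 0.22 rad 0.0039 tilt z [ 5.6e-03  8.0e-04 -1.0e+00] F [ 0.48  0.35 16.31] w 0.060014161792305024 j [ 0.01  0.51 -0.18  1.9   0.13  0.74 -1.63]
tip(73) rel pointer: along 0.0555 lat 0.0004 z 0.0843 sleeve0 along 0.1163
```

```bash
python3 -m handwheel '[[[-0.002,-0.0004,0,0,0,0,0.06],[-0.0044,-0.0009,0,0,0,0,0.06],[-0.0044,-0.0009,0,0,0,0,0.06],[-0.0044,-0.0009,0,0,0,0,0.06],[-0.0044,-0.0008,0,0,0,0,0.06],[-0.0044,-0.0009,0,0,0,0,0.06],[-0.0044,-0.0008,0,0,0,0,0.06],[-0.0044,-0.0008,0,0,0,0,0.06],[-0.0025,-0.0004,0,0,0,0,0.06],[0,0,0,0,0,0,0.06]]]'; python3 -m handwheel '[[[0,0,0.006,0,0,0,0.06],[0,0,0.006,0,0,0,0.06],[0,0,0.03,0,0,0,0.06],[0,0,0.03,0,0,0,0.06],[0,0,0,0,0,0,0.06]]]'; python3 - <<'E'
from h import *
st()
for c in("wrist","side","top"):
    im,d=r.grab_frame(c);np.savez(c+"6.npz",im=im,d=d,p=r.get_obs()["tcp_pos"],o=r.get_obs()["orientation"]);cv2.imwrite(f"pics/{c}6.png",im[:,:,::-1])
    b={"side":im[140:330,140:390],"top":im[100:290,130:380],"wrist":im}[c]
    cv2.imwrite(f"pics/{c}6c.png",cv2.resize(b[:,:,::-1],None,fx=3.1 if c!="wrist" else 1.5,fy=3.1 if c!="wrist" else 1.5,interpolation=cv2.INTER_CUBIC))
E
```

```text
clock: 12.12
tcp_pos: [0.5431, 0.0054, 0.1566]
orientation: [3.127, 0.297, 0.004]
contact_force: [-1.2, -0.2, 14.9]
grip_width: 0.0602
clock: 12.53
tcp_pos: [0.545, 0.0058, 0.2321]
orientation: [3.127, 0.297, 0.012]
contact_force: [0.7, 0.1, 0.7]
grip_width: 0.06
t 12.53 tcp [0.545  0.0058 0.2321] jawyaw -79.14 need turn deg 0.24 rad 0.0041 tilt z [ 7.6e-03  6.0e-04 -1.0e+00] F [0.74 0.08 0.73] w 0.05995764754699365 j [ 0.04  0.35 -0.2   1.93  0.09  0.86 -1.59]
tip(73) rel pointer: along 0.0198 lat 0.0002 z 0.1591 sleeve0 along 0.1163
```

View pics/side6c.png

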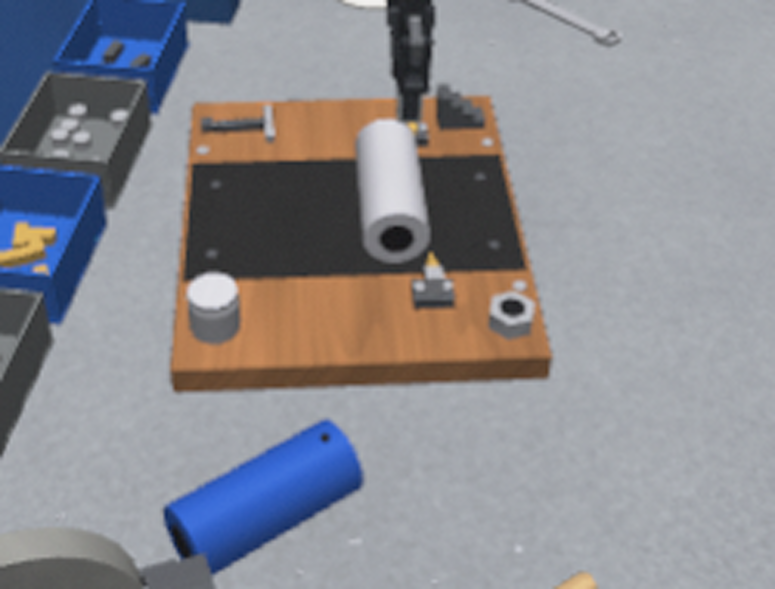

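View pics/wrist6c.png

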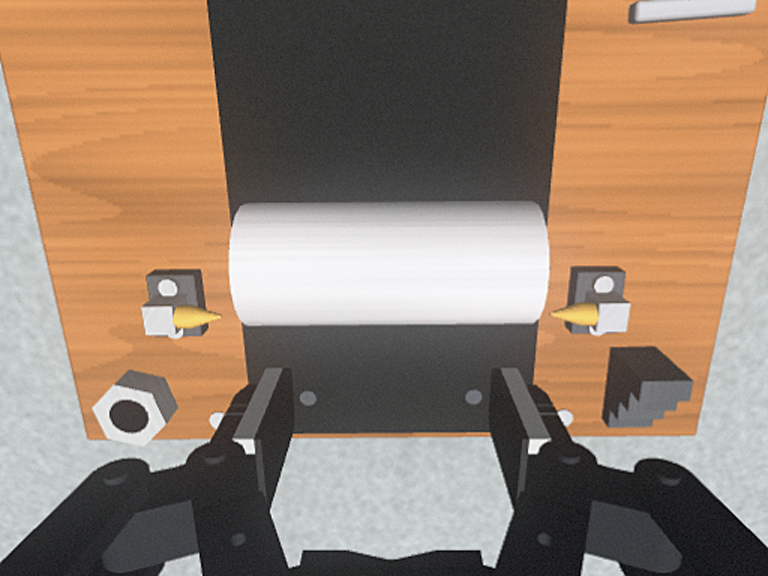

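View pics/top6c.png

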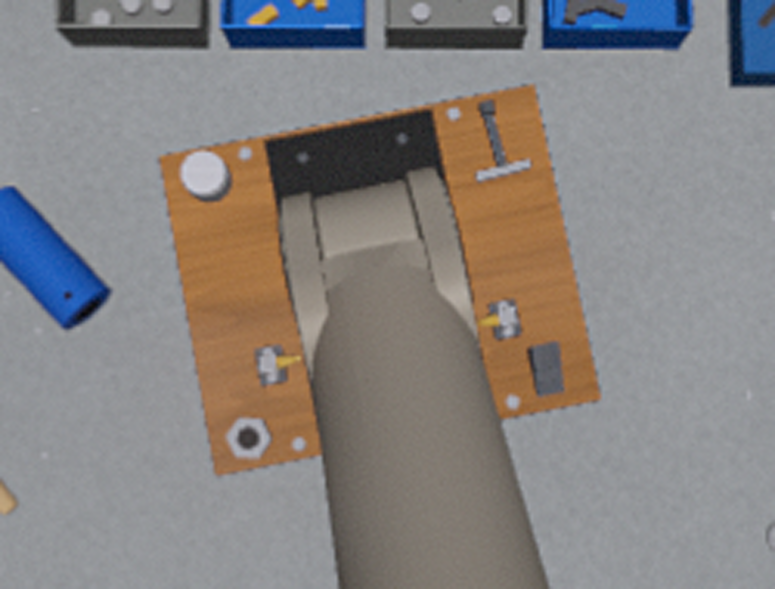

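```bash
cat >> h.py <<'E'
def wristT(p,o):
    k=r.get_calibration("wrist");T=np.eye(4);T[:3,:3]=Ro.from_rotvec(o).as_matrix();T[:3,3]=p;return T@k["T_tool_cam"]
def wr(file,up,lo,tips,s=1.5):
    z=np.load(file);T=wristT(z["p"],z["o"]);C=T[:3,3]
    f=lambda p:(np.array(p,float)+.5)/s-.5
    def ang(p):
        D=(rays("wrist",f(p))@T[:3,:3].T)[0];return np.arctan2(D[:2]@E,-D[2])
    for a,b in zip(up,lo):
        g=(ang(a)+ang(b))/2;al=(C[:2]-PT)@E+np.tan(g)*(C[2]-.06);al2=30/np.sin((ang(a)-ang(b))/2)
        print("sleeve along",al.round(4),"dist implied mm",al2.round(1),"actual",round(1000*(C[2]-.06)/np.cos(g),1))
    P=atz("wrist",f(tips),.056,T)[:,:2]-PT;print("tips along",(P@E).round(4),"lat",(P@N).round(4))
    return T
E
python3 - <<'E'
from h import *
wr("wrist6.npz",[(260,202.5),(390,201.5),(520,201)],[(260,325),(390,325),(520,324)],[(221,317),(551,315)])
k=sidec
print("near end centre",((atz("side",k(396,238),.06)[0,:2]-PT)@np.c_[E,N]).round(4))
E
```

```text
sleeve along 0.0287 dist implied mm 254.4 actual 250.5
sleeve along 0.0287 dist implied mm 252.4 actual 250.5
sleeve along 0.0287 dist implied mm 253.6 actual 250.5
tips along [-0.0007 -0.0004] lat [ 0.0873 -0.0814]
near end centre [0.0297 0.0715]
```

```bash
python3 -m handwheel '[[[0.0086,0.0017,-0.02,0,0,0,0.06],[0.0086,0.0017,-0.02,0,0,0,0.06],[0,0,-0.017,0,0,0,0.06],[0,0,-0.003,0,0,0,0.06],[0,0,0,0,0,0,0.06],[0,0,-0.005,0,0,0,0.06],[0,0,-0.004,0,0,0,0.06],[0,0,-0.002,0,0,0,0.06],[0,0,-0.001,0,0,0,0.06],[0,0,0,0,0,0,0.06]]]'; python3 -c "from h import *;st()"
```

```text
clock: 13.52
tcp_pos: [0.5618, 0.0092, 0.1575]
orientation: [-3.127, -0.298, -0.008]
contact_force: [0.1, 0.5, 8.7]
grip_width: 0.0597
t 13.52 tcp [0.5618 0.0092 0.1575] jawyaw -79.13 need turn deg 0.23 rad 0.004 tilt z [ 5.3e-03  5.0e-04 -1.0e+00] F [0.11 0.54 8.72] w 0.059663442152561696 j [ 0.02  0.48 -0.19  1.94  0.13  0.72 -1.63]
tip(73) rel pointer: along 0.0367 lat 0.0004 z 0.0845 sleeve0 along 0.1163
```

```bash
python3 -m handwheel '[[[-0.002,-0.0004,0,0,0,0,0.06],[-0.0044,-0.0009,0,0,0,0,0.06],[-0.0044,-0.0009,0,0,0,0,0.06],[-0.0044,-0.0009,0,0,0,0,0.06],[-0.0044,-0.0008,0,0,0,0,0.06],[-0.0044,-0.0009,0,0,0,0,0.06],[-0.0044,-0.0008,0,0,0,0,0.06],[-0.0044,-0.0008,0,0,0,0,0.06],[-0.0025,-0.0004,0,0,0,0,0.06],[0,0,0,0,0,0,0.06]]]'; python3 -m handwheel '[[[0,0,0.006,0,0,0,0.06],[0,0,0.006,0,0,0,0.06],[0,0,0.03,0,0,0,0.06],[0,0,0.03,0,0,0,0.06],[0,0,0,0,0,0,0.06]]]'; python3 - <<'E'
from h import *
st()
for c in("wrist","side"):
    im,d=r.grab_frame(c);np.savez(c+"7.npz",im=im,d=d,p=r.get_obs()["tcp_pos"],o=r.get_obs()["orientation"]);cv2.imwrite(f"pics/{c}7.png",im[:,:,::-1])
    b={"side":im[140:330,140:390],"top":im[100:290,130:380],"wrist":im}[c]
    cv2.imwrite(f"pics/{c}7c.png",cv2.resize(b[:,:,::-1],None,fx=3.1 if c!="wrist" else 1.5,fy=3.1 if c!="wrist" else 1.5,interpolation=cv2.INTER_CUBIC))
E
```

```text
clock: 14.35
tcp_pos: [0.5249, 0.0019, 0.1567]
orientation: [3.127, 0.297, 0.004]
contact_force: [-0.6, -0.9, 6.5]
grip_width: 0.0599
clock: 14.77
tcp_pos: [0.5273, 0.0025, 0.233]
orientation: [3.127, 0.297, 0.015]
contact_force: [0.6, 0.6, 0.3]
grip_width: 0.0604
t 14.77 tcp [0.5273 0.0025 0.233 ] jawyaw -79.13 need turn deg 0.23 rad 0.0041 tilt z [ 9.3e-03  7.0e-04 -1.0e+00] F [0.64 0.6  0.31] w 0.06042057057866866 j [ 0.05  0.33 -0.21  1.97  0.09  0.84 -1.59]
tip(73) rel pointer: along 0.0019 lat 0.0003 z 0.16 sleeve0 along 0.1163
```

View pics/side7c.png

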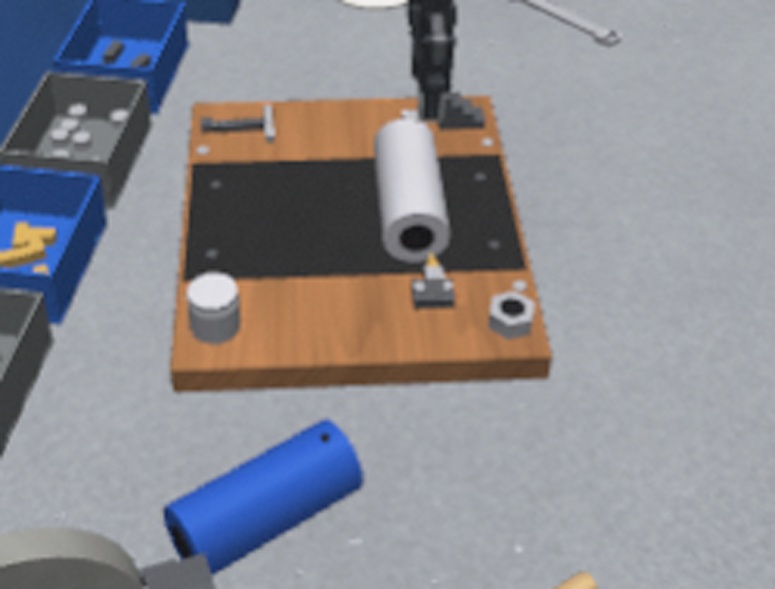

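View pics/wrist7c.png

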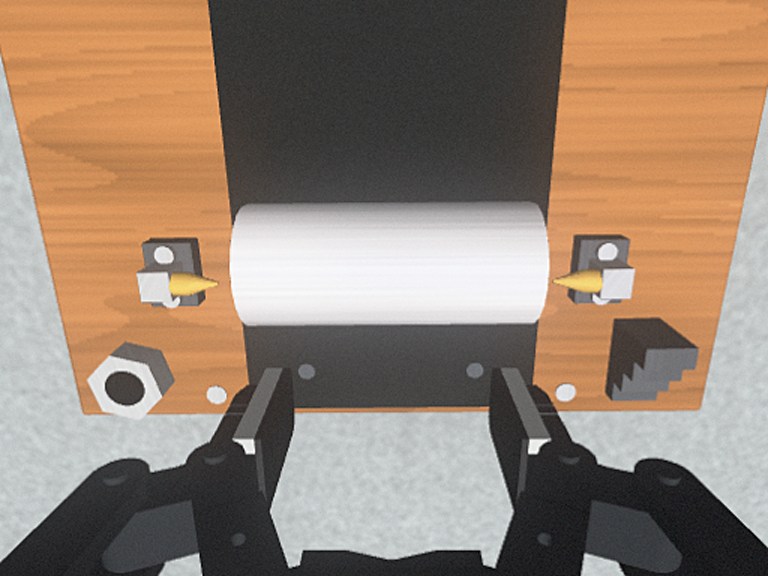

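```bash
python3 - <<'E'
from h import *
wr("wrist7.npz",[(260,203),(390,202),(520,201.5)],[(260,325),(390,324.5),(520,323.5)],[(218,284),(554,282)])
k=sidec
print("near end centre",((atz("side",k(416,236),.06)[0,:2]-PT)@np.c_[E,N]).round(4))
print("tip",((atz("side",k(431,253),.056)[0,:2]-PT)@np.c_[E,N]).round(4))
E
```

```text
sleeve along 0.0107 dist implied mm 255.4 actual 251.5
sleeve along 0.0108 dist implied mm 254.4 actual 251.5
sleeve along 0.0108 dist implied mm 255.7 actual 251.5
tips along [-0.0008 -0.0005] lat [ 0.0873 -0.0814]
near end centre [0.0116 0.0696]
tip [-0.0003  0.0882]
```

```bash
python3 -m handwheel '[[[0.0074,0.0014,-0.02,0,0,0,0.06],[0.0073,0.0014,-0.02,0,0,0,0.06],[0,0,-0.017,0,0,0,0.06],[0,0,-0.003,0,0,0,0.06],[0,0,0,0,0,0,0.06],[0,0,-0.005,0,0,0,0.06],[0,0,-0.004,0,0,0,0.06],[0,0,-0.002,0,0,0,0.06],[0,0,-0.001,0,0,0,0.06],[0,0,0,0,0,0,0.06]]]'; python3 -c "from h import *;st()"
```

```text
clock: 15.7
tcp_pos: [0.5413, 0.0053, 0.1575]
orientation: [-3.127, -0.298, -0.009]
contact_force: [0.1, -0.5, 9.8]
grip_width: 0.0601
t 15.7 tcp [0.5413 0.0053 0.1575] jawyaw -79.13 need turn deg 0.23 rad 0.004 tilt z [ 5.4e-03  6.0e-04 -1.0e+00] F [ 0.06 -0.46  9.79] w 0.06013870116162299 j [ 0.03  0.46 -0.19  1.99  0.13  0.7  -1.62]
tip(73) rel pointer: along 0.0158 lat 0.0005 z 0.0845 sleeve0 along 0.1163
```

```bash
python3 -m handwheel '[[[-0.0018,-0.0004,0,0,0,0,0.06],[-0.0032,-0.0006,0,0,0,0,0.06],[-0.0032,-0.0006,0,0,0,0,0.06],[-0.0032,-0.0006,0,0,0,0,0.06],[-0.0032,-0.0006,0,0,0,0,0.06],[-0.0032,-0.0006,0,0,0,0,0.06],[-0.0032,-0.0006,0,0,0,0,0.06],[-0.0016,-0.0004,0,0,0,0,0.06],[0,0,0,0,0,0,0.06],[0,0,0,0,0,0,0.06]]]'; python3 -c "from h import *;st()"; python3 -m handwheel '[[[0,0,0.006,0,0,0,0.06],[0,0,0.006,0,0,0,0.06],[0,0,0.03,0,0,0,0.06],[0,0,0.03,0,0,0,0.06],[0,0,0,0,0,0,0.06]]]'; python3 - <<'E'
from h import *
st()
for c in("wrist","side"):
    im,d=r.grab_frame(c);np.savez(c+"8.npz",im=im,d=d,p=r.get_obs()["tcp_pos"],o=r.get_obs()["orientation"]);cv2.imwrite(f"pics/{c}8.png",im[:,:,::-1])
    b={"side":im[140:330,140:390],"top":im[100:290,130:380],"wrist":im}[c]
    cv2.imwrite(f"pics/{c}8c.png",cv2.resize(b[:,:,::-1],None,fx=3.1 if c!="wrist" else 1.5,fy=3.1 if c!="wrist" else 1.5,interpolation=cv2.INTER_CUBIC))
E
```

```text
clock: 16.53
tcp_pos: [0.5181, 0.0006, 0.1573]
orientation: [3.127, 0.297, 0.007]
contact_force: [0.0, -0.7, 8.1]
grip_width: 0.0604
t 16.53 tcp [0.5181 0.0006 0.1573] jawyaw -79.14 need turn deg 0.24 rad 0.0042 tilt z [ 4.5e-03  3.0e-04 -1.0e+00] F [ 0.01 -0.68  8.1 ] w 0.06044788931715497 j [ 0.04  0.43 -0.19  2.04  0.13  0.68 -1.62]
tip(73) rel pointer: along -0.0079 lat 0.0004 z 0.0843 sleeve0 along 0.1163
clock: 16.95
tcp_pos: [0.5192, 0.0008, 0.2328]
orientation: [3.127, 0.297, 0.014]
contact_force: [1.1, -0.3, -0.1]
grip_width: 0.0599
t 16.95 tcp [0.5192 0.0008 0.2328] jawyaw -79.14 need turn deg 0.24 rad 0.0042 tilt z [ 8.8e-03  6.0e-04 -1.0e+00] F [ 1.1  -0.26 -0.07] w 0.05989452781551495 j [ 0.06  0.31 -0.21  1.99  0.09  0.84 -1.59]
tip(73) rel pointer: along -0.0064 lat 0.0003 z 0.1598 sleeve0 along 0.1163
```

View pics/side8c.png

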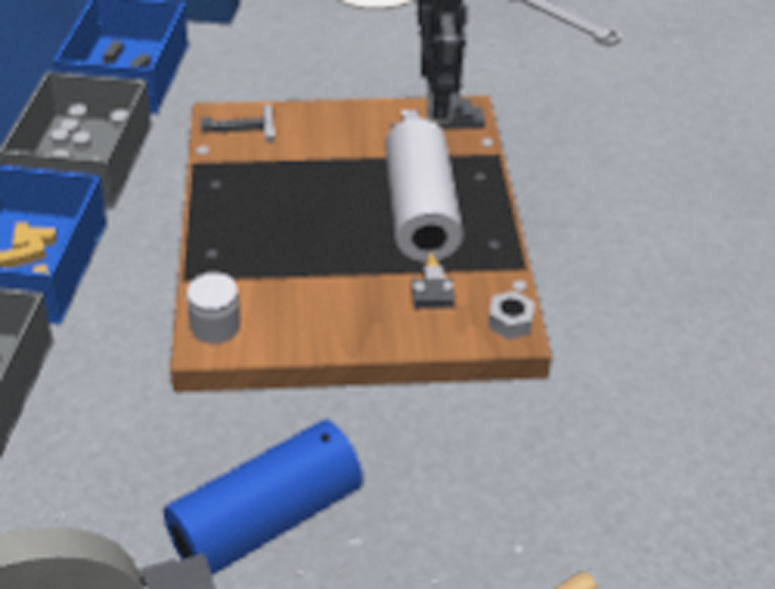

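View pics/wrist8c.png

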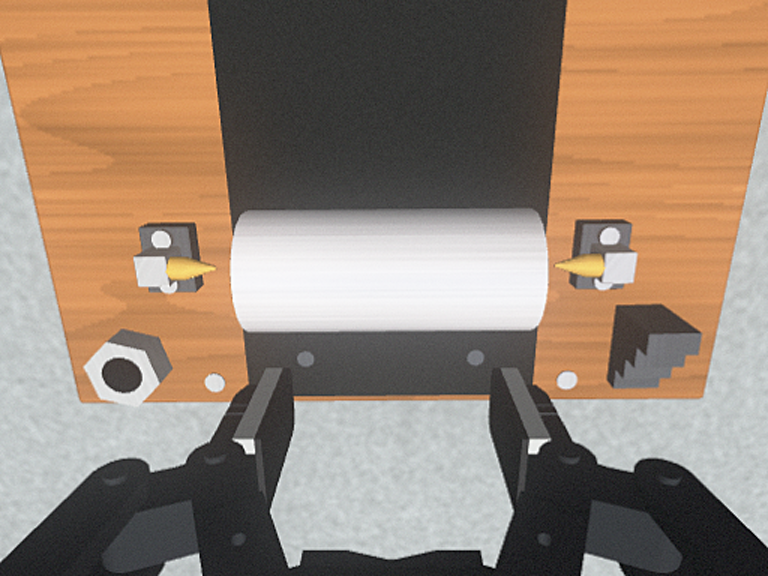

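```bash
python3 - <<'E'
from h import *
# subpixel edges in wrist picture by gradient along columns
im=np.load("wrist8.npz")["im"].astype(float).mean(2)
G=cv2.GaussianBlur(im,(0,0),1)
up=[];lo=[]
for u in (180,260,340):
    col=G[:,u-4:u+5].mean(1);g=np.diff(col)
    def pk(a,b,s):
        w=np.clip(s*g[a:b],0,None);i=a+np.argmax(w);j=np.arange(i-3,i+4);ww=np.clip(s*g[j],0,None);return (j*ww).sum()/ww.sum()+.5
    a=pk(125,155,1);b=pk(205,235,-1);up.append((u*1.5+.25,a*1.5+.25));lo.append((u*1.5+.25,b*1.5+.25))
print(np.round(up,1).tolist(),np.round(lo,1).tolist())
wr("wrist8.npz",up,lo,[(215,268),(556,266)])
wr("wrist8.npz",[(260,209.5),(390,209),(520,208)],[(260,331),(390,331),(520,330)],[(215,268),(556,266)])
k=sidec
print("near end centre",((atz("side",k(429.5,236.5),.06)[0,:2]-PT)@np.c_[E,N]).round(4))
a=np.load("wrist8.npz")["im"][120:240,70:170];b=np.load("wrist8.npz")["im"][120:240,345:445]
cv2.imwrite("pics/tips8.png",cv2.resize(np.hstack([a,b])[:,:,::-1],None,fx=4,fy=4,interpolation=cv2.INTER_CUBIC))
s=np.load("side8.npz")["im"][170:240,255:325]
cv2.imwrite("pics/sidez8.png",cv2.resize(s[:,:,::-1],None,fx=8,fy=8,interpolation=cv2.INTER_CUBIC))
E
```

```text
[[270.2, 210.7], [390.2, 209.9], [510.2, 208.9]] [[270.2, 331.0], [390.2, 329.9], [510.2, 329.4]]
sleeve along -0.001 dist implied mm 258.8 actual 252.3
sleeve along -0.0009 dist implied mm 259.5 actual 252.3
sleeve along -0.0007 dist implied mm 258.6 actual 252.2
tips along [-0.0006 -0.0004] lat [ 0.0877 -0.0816]
sleeve along -0.0007 dist implied mm 256.3 actual 252.2
sleeve along -0.0009 dist implied mm 255.3 actual 252.3
sleeve along -0.0007 dist implied mm 255.5 actual 252.2
tips along [-0.0006 -0.0004] lat [ 0.0877 -0.0816]
near end centre [-0.0004  0.0708]
```

View pics/tips8.png

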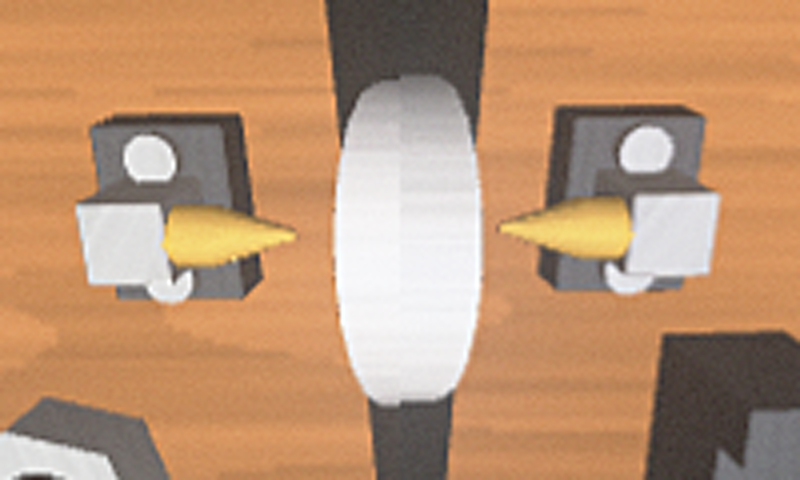

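View pics/sidez8.png

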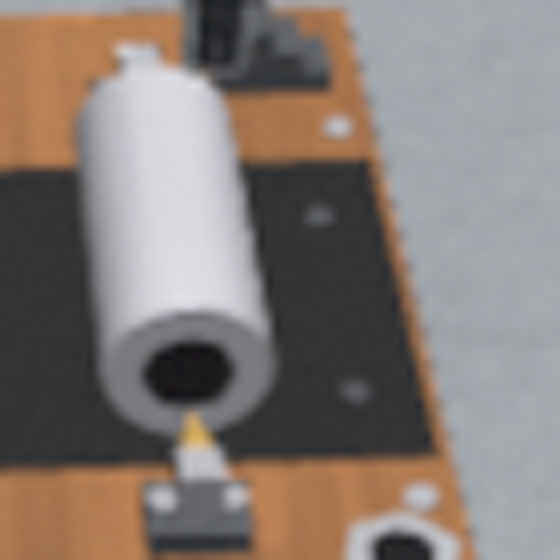

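The sleeve is level with the tips to within about 0.5 mm and square. I'll take the hand away and check with an unobstructed top view.

```bash
python3 -m handwheel '[[[0,0,0.035,0,0,0,0.06],[0,0,0.035,0,0,0,0.06],[0,0,0,0,0,0,0.06],[-0.01,-0.03,0,0,0,0,0.06],[-0.01,-0.035,0,0,0,0,0.06],[-0.01,-0.035,0,0,0,0,0.06],[-0.01,-0.035,0,0,0,0,0.06],[-0.01,-0.035,0,0,0,0,0.06],[-0.005,-0.035,0,0,0,0,0.06],[0,-0.035,0,0,0,0,0.06]]]'; python3 -m handwheel '[[[0,-0.035,0,0,0,0,0.06],[0,-0.035,0,0,0,0,0.06],[0,-0.035,0,0,0,0,0.06],[0,-0.035,0,0,0,0,0.06],[0,-0.035,0,0,0,0,0.06],[0,-0.035,0,0,0,0,0.06],[0,0,0,0,0,0,0.06],[0,0,0,0,0,0,0.06]]]';python3 - <<'E'
from h import *
st()
for c in("side","top"):
    im,d=r.grab_frame(c);np.savez(c+"9.npz",im=im,d=d);
    b={"side":im[140:330,140:390],"top":im[100:290,130:380]}[c]
    cv2.imwrite(f"pics/{c}9c.png",cv2.resize(b[:,:,::-1],None,fx=3.1,fy=3.1,interpolation=cv2.INTER_CUBIC))
    cv2.imwrite(f"pics/{c}9.png",im[:,:,::-1])
    z=np.load(c+"0.npz");k,f=cal(c);v,u=np.mgrid[:384,:512];s=rays(c,np.c_[u.ravel(),v.ravel()])
    X=(s*d.reshape(-1,1)-k["t"])@k["R"];X=X[d.ravel()>0];rel=X[:,:2]-PT
    Q=X[(X[:,2]>.07)&(X[:,2]<.1)&(np.linalg.norm(rel,axis=1)<.09)];q=(Q[:,:2]-PT)@np.c_[E,N]
    print(c,"depth along range",np.percentile(q[:,0],[1,99]),"mid",np.percentile(q[:,0],[1,99]).mean(),"lat",np.percentile(q[:,1],[1,99]),cv2.minAreaRect(q.astype(np.float32)))
    if c=="top":
        for m in r.masks_of("sleeve",c): print(m["p"],m["at"],cv2.minAreaRect(np.argwhere(m["pixels"])[:,::-1].astype(np.float32)))
    
E
```

```text
clock: 17.88
tcp_pos: [0.4594, -0.2411, 0.2961]
orientation: [-3.127, -0.296, 0.004]
contact_force: [1.1, 0.1, -0.4]
grip_width: 0.0597
clock: 18.55
tcp_pos: [0.46, -0.4514, 0.2953]
orientation: [-3.127, -0.291, 0.004]
contact_force: [0.3, 0.9, -0.2]
grip_width: 0.0602
t 18.55 tcp [ 0.46   -0.4514  0.2953] jawyaw -79.36 need turn deg 0.46 rad 0.008 tilt z [-2.6e-03  7.0e-04 -1.0e+00] F [ 0.34  0.93 -0.22] w 0.06023787469479196 j [ 0.65  0.44  0.04  1.64 -0.02  1.07 -0.69]
tip(73) rel pointer: along -0.1524 lat -0.4319 z 0.2223 sleeve0 along 0.1163
side depth along range [-0.02717017  0.02535526] mid -0.0009074560222012279 lat [-0.06510668  0.07308543] ((-0.0012552179396152496, 0.0030174776911735535), (0.05456143617630005, 0.14499390125274658), 0.39535218477249146)
top depth along range [-0.02780675  0.0273382 ] mid -0.00023427658564717166 lat [-0.06929025  0.06714399] ((2.991221845149994e-05, -0.0010830387473106384), (0.14001700282096863, 0.0574583075940609), 89.53173828125)
0.94 [255.1, 208.5] ((255.67308044433594, 209.3654022216797), (20.19995880126953, 49.02902603149414), 78.69007110595703)
0.6 [139.1, 185.4] ((141.98960876464844, 182.52919006347656), (52.981224060058594, 21.320024490356445), 46.12330627441406)
```

View pics/top9c.png

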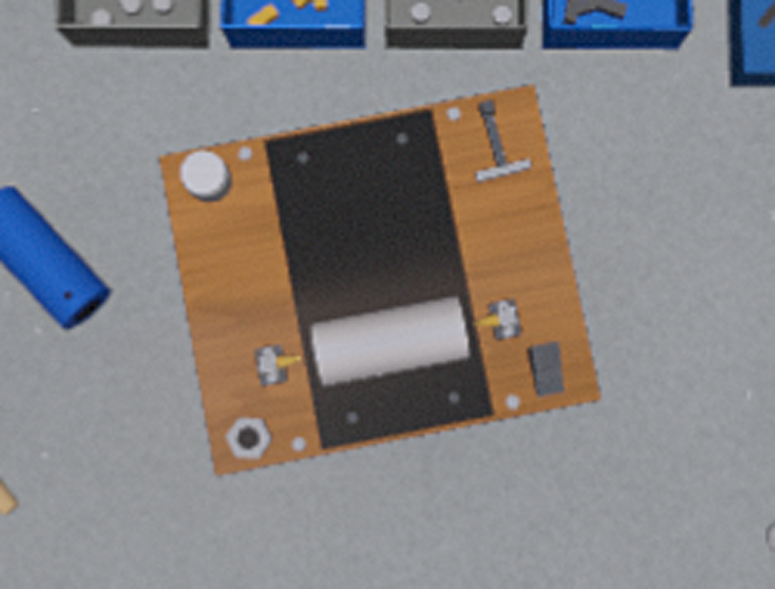

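View pics/side9c.png

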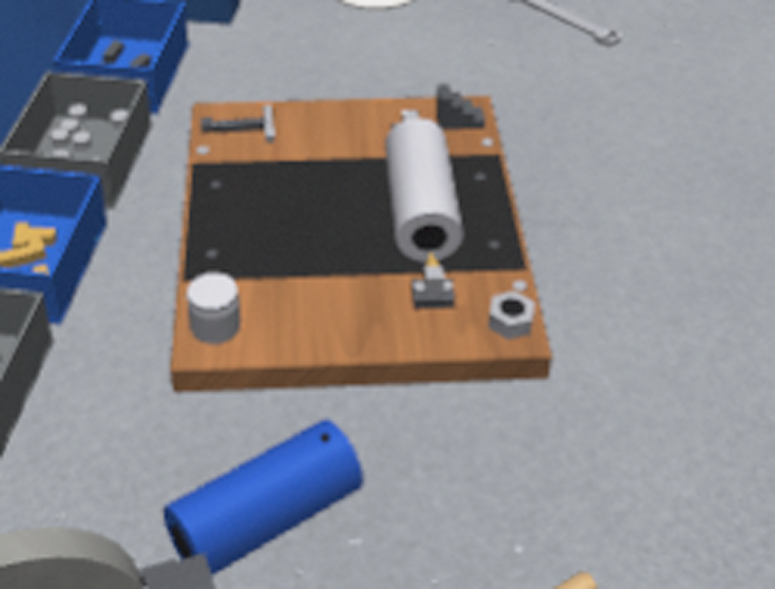

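```bash
python3 -c "
from bench import r
print(r.hand_in())"
```

```text
the job is handed in; nothing more can be done
None
```

I rolled the aluminium sleeve about 116 mm to the brass pointers and handed the job in; no verdict came back. It took seven strokes of two fingertips across its top, pressing with about 7–16 N, and the clock read about 18.6 s of the allowed 51 s.

**Position:** The sleeve's axis came out within about 0.5 mm of the line through the points by the wrist view and by depth from the top and side cameras. It is square to within about 0.5°, and its ends sit about 15 mm clear of the points.

**Rolling:** The sleeve travelled about half of what the fingers did, as it should without slipping. My tally from the finger travel ran about 5 mm ahead of the cameras after five strokes. I put most of that down to the arm shifting slightly each time it pressed down, so the last two strokes were sized from the images. The oil hole no longer shows from the side or above, which fits it being on the lower half, but I could not see it directly.

**Surroundings:** The hand is well clear. The four loose things on the board and the blue look-alike show no movement between the first and last top views. I did not compare the disc, brush and wrench the same way, but the fingers came near nothing except the sleeve.

**Disagreements:** The cameras differ by about 1 mm along the roll direction and 3–4 mm across it, most likely from calibration. The sleeve and the pointers still line up when compared within any single view.

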